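Dock a nose-heavy parts tray across the gap

TASK

Swing the keeper on the feed stand fully aside, then slide the loaded grey tray across the gap onto the docking stand, keeping it level all the way: its nose is heavy, so hold its tail step down until the nose rests on the far side, then ease off so that the tail does not dip instead. Push it gently home until the pin on its nose has closed the steel fork latch fully round itself, and let go. Slide the tray without lifting it, never press or push on it hard, and leave the other things on the bench alone.

Things in the scene. Friction and masses are not known exactly. Their poses are not given: they have to be found in the camera images.
- feed: fixed feed stand; aluminium plate 160 mm wide, its top 80 mm above the origin, which lies on the bench under the lane's centre line. y is the lane, the way the tray travels (to the robot's left); x points across it, away from the robot. Plate from y = -150 to +123 mm; white side strips 14 mm high, 134 mm apart; a white strip 18 mm high, 110 mm wide closes the tail end (y = -150 to -143).
- keeper (a joint): steel two-armed lever on a vertical pivot at x = -90, y = +112 mm of the feed stand. 0 rad: its inner arm (62 mm) lies across the lane before the tray's nose, its outer arm points out to the near side. Grows anticlockwise seen from above to 1.7 rad (stop), lane clear. Stays where left; takes about 1.5 N at the post.
- keeper_post (a point): middle of the black upright post (17 mm thick, 40 mm tall, top 11 mm above this point) on the keeper's outer arm, 40 mm from the pivot. As the keeper opens, the post swings from the pivot's near side towards the tail of the feed stand.
- dock: fixed docking stand beyond the gap (104 to 114 mm wide), in line with the feed stand to 2 mm and 0.01 rad; same origin, axes, height and strips (flared at the entry). Plate from y = -155 (gap edge, with a white lead-in chamfer 4 mm deep) to +152 mm. The tray is home with its origin at y = -46 to -11 mm here, depending on where the latch was bolted: not measured, to be felt.
- fork (a joint): steel two-pronged fork of the latch, on a vertical pivot beside the lane at the far end of the docking stand. 0 to 0.1 rad: open, mouth towards the coming tray; 0.90 rad: closed fully round the tray's pin, a hard stop. The pin turns it over the tray's last 27 mm against a friction of 3 to 9 N (the tray's own sliding friction comes on top). Stays where it is left.
- tray: loose grey plastic tray, 0.7 to 1.1 kg loaded, 130 mm wide, walls 36 mm high. Origin on the centre line of the underside; y points from tail (edge at -113 mm) to nose (wall at +105 mm), x across, z up. Two boxes at the nose put the loaded centre of mass 65 to 85 mm behind the nose wall: once that passes the feed stand's edge, the tray tips into the gap unless its tail is held down (up to 7 N).
- pin (a point): top of the upright steel pin (8 mm thick, 24 mm tall) on the tongue at the tray's nose, 26 mm ahead of the nose wall, on the centre line; the fork closes round it.
- step (a point): centre of the top of the tray's tail step: flat, soft black ribbed mat, 114 mm across, 40 mm deep along the tray, 14 mm above the underside. The tray's rear wall rises 22 mm above it, its outer face 21 mm ahead of this point: shut fingertips set on the step can press it down and push forward on that wall at once.
- box_a: clear lidded box of small parts, 57x77x41 mm, in the tray's nose compartment; origin under its centre. Stays in the tray.
- box_b: the second such box, beside the first. Stays in the tray.
- glue: white glue bottle, 29 mm thick, 80 mm tall, standing on the near side; leave alone. Origin under its centre.
- driver: screwdriver with a red handle, 188 mm long, lying on the near side; leave alone. Origin under its centre.
- tape: roll of tape, 100 mm across, 25 mm high, lying on the near right; leave alone. Origin under its centre.
Not all that is in view belongs to the job. Leave any orange look-alike of the box_a alone.

How it is judged:
By the outcome, as a careful person would: the job done as asked, in the order asked, and still so for the second after the job is handed in, with the robot touching nothing.
It also fails if it takes over 72 s, if anything falls off the work surface, if the arm or the gripper's body presses on something with over 40 N, if the wrist force passes 120 N, or if a joint passes its speed limit or range.

ROBOT

A 7-joint arm with a two-finger parallel gripper is mounted at the origin on the work surface; the furniture and walls round the work are solid. World frame = base frame: x ahead of the robot, y to its left, z up, the work surface at z = 0. Lengths are in mm, angles in rad, forces in N, time in s.
With the tool pointing down it reaches from about 425 to 875 mm from the base axis. Payload 4.7 kg.
Tool frame: the origin (TCP) lies between the finger pads; the fingertips stand bot.nose_length ahead of it and the grasp point (between the pads) lies 11 mm behind it (bot.nose_length is the distance from the TCP to the fingertips, in mm); z points along the fingers, y is the line along which they close (so a half turn about z gives the same grasp; the last joint's range is limited). The gripper opens to 85 mm and grips with 20 to 120 N. Pads are 22 mm wide; open, the fingers measure 114 mm over their backs; the gripper's body (76 mm by 85 mm) begins 54 mm behind the grasp point. The pads swing forward as they close: fully open they stand 13 mm farther back than shut.
Start: joints at [1.263, 0.321, -0.07, 1.45, 0.023, 1.371, -0.057], TCP at [205.559, -616.66, 239.349] pointing down, gripper open.
Joint ranges: [-2.86, 2.86], [-0.3, 2.09], [-1.38, 1.24], [0.06, 2.45], [-1.56, 4.7], [0.09, 2.05], [-2.69, 2.69]. Speed limits (rad/s): [2.57, 2.57, 3.14, 3.14, 3.14, 3.14, 3.14].

INTERFACE

Orientations are given as a rotation vector (axis times angle).
In Python, from bench import status, imaging, bot gives the robot as it stands.
- The arm moves only by the tool send_rows, never from a script. Its argument "plan" is a list that holds one entry, the list of rows, each a list of 7 numbers: the turn, a rotation vector about the tool's x, y, z in rad, then the shift along the tool's x, y, z in cm, then the opening, from -1 (shut) to 1 (fully open). In form: [[[ax, ay, az, dx, dy, dz, hand], ...]]. A call has 1 to 20 rows; each row is the pose to reach, as a shift and turn from the pose commanded when the call began, along the tool's axes at that moment; what a row does not reach only later rows make up. A row lasts 1/8 s, in which the tool goes at most 62.5 mm and 10.7 degrees, less where a joint would pass 70% of its speed; a pose out of reach is approached as far as the arm can. A call with a gripper value outside its range is refused whole. The fingers move at their own pace and stop on an object; "squeeze" is the grip in N (left out, the last holds). Time passes only in rows, so rows that repeat a pose let the fingers close. It gives the time, the measured TCP pose, the force, the opening and the grip force at its end, in the units of the state.
- status.observe(): the state, without advancing time (a new reading comes with each control period).
- imaging.camera(name): name is "side" or "top"; returns the picture (400x640x3 uint8, blue, green, red); there is no depth.
- imaging.camera_model(name): a dict with "intrinsics" (3x3 intrinsics, pixels), "dist" ([k1, k2, p1, p2, k3] as OpenCV has them; the pictures are not rectified), "R" (3x3) and "t" (3): a world point X has camera coordinates R X + t. Camera axes: x right, y down, z forward; pixel columns grow to the right and rows downward; lengths in mm; the calibration is good to about 2 mm. A picture is of the moment at which its call begins. camera_model takes no time and is no camera call.
- bot.sign_off(): hands the job in; it is judged then, once.
The state is a dict: "t": time; "qpos": joint angles; "dq": joint speeds; "effort": joint torques, N m; "tcp_pos": TCP position; "orientation": TCP orientation; "wrist_force": force on the tool from outside, world axes, zero at the start; "moment": the same for the moment, N m; "width": opening from 0.0 (shut) to 1.0 (fully open); "finger_force": force on a finger pad.
Only numpy, scipy, OpenCV 4.12 (cv2) and the standard library are available. Lean on these libraries where they do the work, as an engineer would, in place of code of your own. Each camera call takes 0.05 s, during which the arm holds its last target. There are 200 camera calls.

## Working session

There is one attempt and no reset: what is moved stays moved. The work goes in short steps, Python scripts to look and compute and a tool call to move; the robot and the scene stay as the last step left them, time stands still between calls to the robot, and variables do not carry over. Pictures are saved under pics/ and viewed, at most 10 in all, crops included, and the job is handed in when it is done.

Besides the shell and the picture viewer there is one more tool, called after "Request:" in YAML: its name, and indented under it one key for each argument. send_rows: Moves the arm, as the interface text tells. Its arguments: {"type":"object","properties":{"plan":{"type":"array","items":{"type":"array","items":{"type":"array","items":{"type":"number"}}}},"squeeze":{"type":"number"}},"required":["plan"]}

```bash
ls; mkdir -p pics
python3 - <<'E'
from bench import status, imaging, bot
import cv2
print(status.observe(), bot.nose_length)
for n in("side","top"):
    cv2.imwrite(f"pics/{n}0.png",imaging.camera(n)); m=imaging.camera_model(n); print(m)
E
```

```text
pics
{'t': 0.0, 'qpos': array([ 1.26309694,  0.32181494, -0.07010822,  1.45168683,  0.02260624,
        1.3708364 , -0.05692217]), 'dq': array([ 0.00136599,  0.00085604,  0.00081181, -0.00017967, -0.00108576,
       -0.00011414,  0.00133484]), 'effort': array([ 1.43117804e-04, -4.93587041e+01, -3.82282985e-01, -3.14326751e+01,
        1.30467693e-02,  1.15045358e-02,  2.19870884e-06]), 'tcp_pos': array([ 205.37156412, -616.13149468,  238.22299014]), 'orientation': array([-3.09911685e+00, -5.03046297e-01,  6.47101194e-04]), 'wrist_force': array([-0.83455977, -0.33381743,  0.15921653]), 'moment': array([0.03745832, 0.02383505, 0.0356167 ]), 'finger_force': 0.0, 'width': 1.000032901818756} 8.0
{'intrinsics': array([[460.82704167,   0.        , 319.38638504],
       [  0.        , 460.82704167, 200.39321853],
       [  0.        ,   0.        ,   1.        ]]), 'dist': array([-0.08116791,  0.        ,  0.        ,  0.        ,  0.        ]), 'R': array([[-0.98903073, -0.14521314,  0.02704361],
       [-0.0904389 ,  0.45056562, -0.88815057],
       [ 0.11678621, -0.880854  , -0.45875616]]), 't': array([ 442.84375902,   95.31320625, 1609.78100772])}
{'intrinsics': array([[434.43911346,   0.        , 322.83886851],
       [  0.        , 434.43911346, 195.74563656],
       [  0.        ,   0.        ,   1.        ]]), 'dist': array([-0.08149909,  0.        ,  0.        ,  0.        ,  0.        ]), 'R': array([[-0.02319854, -0.99948596, -0.02212777],
       [-0.99526645,  0.0251787 , -0.09386543],
       [ 0.09437433,  0.01984549, -0.99533896]]), 't': array([  61.66815725,  461.89029202, 1306.09778447])}
```

View pics/top0.png

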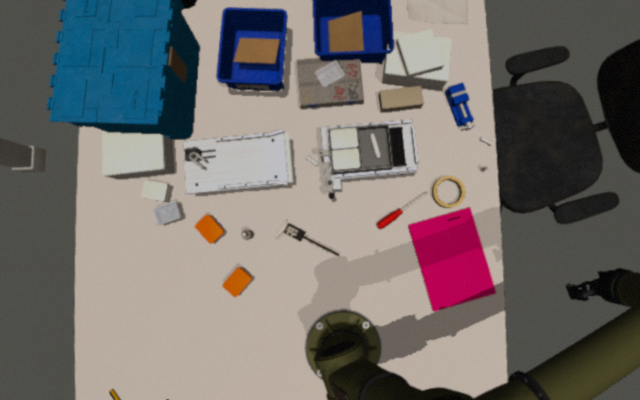

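View pics/side0.png

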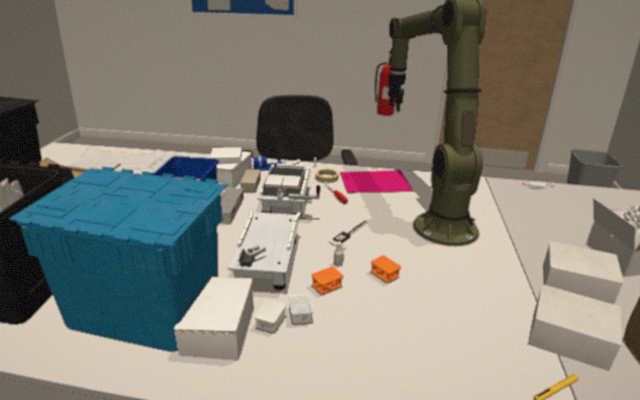

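The top view shows the tray on the feed stand at about (370,148), with its black step at (397,150). The keeper is near (332,185) and the dock near (238,162), with the fork at (197,155). Next I enlarge the stands.

```bash
cat > h.py <<'E'
import numpy as np, cv2
from bench import status, imaging, bot
def ray(n,uv,z):
    m=imaging.camera_model(n); uv=np.asarray(uv,float).reshape(-1,1,2)
    p=cv2.undistortPoints(uv,m["intrinsics"],m["dist"]).reshape(-1,2)
    d=np.c_[p,np.ones(len(p))]@m["R"]; c=-m["R"].T@m["t"]
    return c+d*((z-c[2])/d[:,2])[:,None]
def proj(n,X):
    m=imaging.camera_model(n)
    return cv2.projectPoints(np.asarray(X,float).reshape(-1,1,3),cv2.Rodrigues(m["R"])[0],m["t"],m["intrinsics"],m["dist"])[0].reshape(-1,2)
def tri(us,ut):
    A=[];b=[]
    for n,uv in(("side",us),("top",ut)):
        c=-imaging.camera_model(n)["R"].T@imaging.camera_model(n)["t"]; d=(ray(n,uv,0)-c)[0]; d/=np.linalg.norm(d)
        P=np.eye(3)-np.outer(d,d); A.append(P); b.append(P@c)
    return np.linalg.solve(sum(A),sum(b))
def crop(img,x0,x1,y0,y1,s,f): cv2.imwrite(f,cv2.resize(img[y0:y1,x0:x1],None,fx=s,fy=s,interpolation=cv2.INTER_CUBIC))
E
python3 - <<'E'
from h import *
t=cv2.imread("pics/top0.png"); s=cv2.imread("pics/side0.png")
crop(t,174,434,105,215,3,"pics/t1.png"); crop(s,225,345,155,295,4,"pics/s1.png")
E
```

```text
(no output)
```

View pics/t1.png

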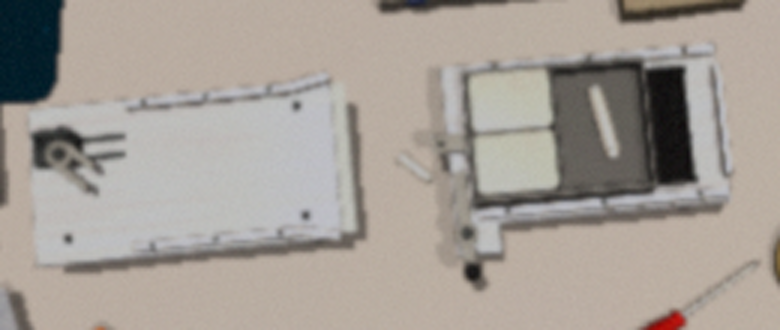

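View pics/s1.png

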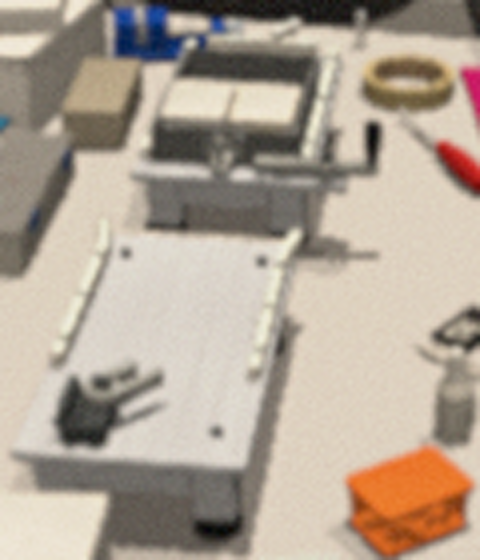

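The enlarged top crop shows the keeper post's top at (474,270), its pivot at (467,233), the pin near (447,145) and the mat at about (672,125). The dock plate corners are at (30,110), (38,265), (330,78) and (342,240). There is only one black post on the keeper. The orange boxes near (209,228) and (238,280) in the full image are look-alikes, and the white-lidded pair in the tray is the real one.

Run:
```python
from h import *
t=cv2.imread("pics/top0.png")
g=t.max(2); roi=np.zeros_like(g); roi[124:170,388:408]=1
m=((g<60)&(roi>0)).astype(np.uint8)
c=max(cv2.findContours(m,0,1)[0],key=cv2.contourArea)
r=cv2.minAreaRect(c); b=cv2.boxPoints(r); print("mat px",r)
B=ray("top",b,94); print("mat",B.round(0),B.mean(0).round(1)); e=[np.linalg.norm(B[i]-B[(i+1)%4]) for i in range(4)];print(np.round(e,0))
T=lambda x,y:(174+x/3,105+y/3); S=lambda x,y:(225+x/4,155+y/4)
print("post",tri(S(374,128),T(474,270))); print("pin",tri(S(222,140),T(447,140)))
# lane line points on top: strips z=94
for nm,a,b,z in(("feednear",(505,212),(727,192),94),("feedfar",(450,67),(713,46),94),("tailstrip",(715,68),(730,172),98),("docknear",(66,265),(342,238),80),("dockfar",(30,110),(325,82),80),("dockend",(30,110),(38,265),80),("gapedge",(350,85),(356,240),76),("docknstrip",(150,247),(340,232),94),("dockfstrip",(130,103),(325,76),94)):
    P=ray("top",[T(*a),T(*b)],z); d=P[0]-P[1]; print(nm,P[:,:2].round(0).tolist(),"yaw",np.arctan2(-d[0],d[1]).round(3),np.linalg.norm(d).round())
```

```text
mat px ((395.22369384765625, 146.47836303710938), (37.598541259765625, 15.058682441711426), 84.47245788574219)
mat [[ 650. -141.   94.]
 [ 653. -185.   94.]
 [ 542. -191.   94.]
 [ 539. -147.   94.]] [ 596.  -165.9   94. ]
[ 44. 112.  44. 112.]
post [452.98925739  22.34604174 124.72674812]
pin [580.97541759  45.07494368 111.6504578 ]
feednear [[514.0, -9.0], [528.0, -225.0]] yaw 0.065 216.0
feedfar [[658.0, 41.0], [673.0, -218.0]] yaw 0.055 259.0
tailstrip [[650.0, -218.0], [547.0, -228.0]] yaw -1.476 104.0
docknear [[474.0, 425.0], [494.0, 151.0]] yaw 0.071 275.0
dockfar [[632.0, 464.0], [651.0, 166.0]] yaw 0.063 299.0
dockend [[632.0, 464.0], [475.0, 454.0]] yaw -1.508 157.0
gapedge [[648.0, 141.0], [492.0, 138.0]] yaw -1.548 156.0
docknstrip [[488.0, 338.0], [498.0, 151.0]] yaw 0.052 186.0
dockfstrip [[632.0, 358.0], [653.0, 164.0]] yaw 0.107 195.0
```

```bash
cat >> h.py <<'E'
from scipy.spatial.transform import Rotation as Rn
YAW=0.063; a=np.array([np.cos(YAW),np.sin(YAW)]); u=np.array([-np.sin(YAW),np.cos(YAW)]); F0=np.array([590.,-82.])
def w(fx,fy,z): return np.r_[F0+fx*a+fy*u,z]
RT=np.c_[np.r_[u,0],np.r_[a,0],[0,0,-1]]   # tool x=lane, y=across, z=down
def cmd(P,R=RT):
    s=status.observe(); R0=Rn.from_rotvec(s["orientation"]).as_matrix()
    print("turn",Rn.from_matrix(R0.T@R).as_rotvec().round(3),"cm",(R0.T@(P-s["tcp_pos"])/10).round(2))
def st():
    s=status.observe(); d=s["tcp_pos"][:2]-F0; f=s["wrist_force"]
    print("t %.2f feed x %.1f y %.1f z %.1f | F across %.1f lane %.1f z %.1f w %.2f"%(s["t"],d@a,d@u,s["tcp_pos"][2],f[:2]@a,f[:2]@u,f[2],s["width"]))
E
python3 - <<'E'
from h import *
cmd(w(-130,144,200)); st()
E
```

```text
turn [-2.000e-03 -1.000e-03 -1.312e+00] cm [ 44.5  -55.75   3.93]
t 0.10 feed x -417.5 y -508.9 z 238.3 | F across -0.3 lane 0.2 z 0.2 w 1.00
```

Request:
send_rows:
  plan:
    - [[0,0,-1.312,44.5,-55.75,3.9,-1],[0,0,-1.312,44.5,-55.75,3.9,-1],[0,0,-1.312,44.5,-55.75,3.9,-1],[0,0,-1.312,44.5,-55.75,3.9,-1],[0,0,-1.312,44.5,-55.75,3.9,-1],[0,0,-1.312,44.5,-55.75,3.9,-1],[0,0,-1.312,44.5,-55.75,3.9,-1],[0,0,-1.312,44.5,-55.75,3.9,-1],[0,0,-1.312,44.5,-55.75,3.9,-1],[0,0,-1.312,44.5,-55.75,3.9,-1],[0,0,-1.312,44.5,-55.75,3.9,-1],[0,0,-1.312,44.5,-55.75,3.9,-1],[0,0,-1.312,44.5,-55.75,3.9,-1],[0,0,-1.312,44.5,-55.75,3.9,-1],[0,0,-1.312,44.5,-55.75,3.9,-1],[0,0,-1.312,44.5,-55.75,3.9,-1]]

```text
t: 2.1
tcp_pos: [451.3, 51.9, 200.3]
orientation: [2.152, 2.288, -0.001]
wrist_force: [0.4, -0.2, -0.7]
width: 0.002
finger_force: 0.0
```

Run:
```python
from h import *
st(); print(status.observe()["qpos"].round(2)); cmd(w(-130,144,107))
```

```text
t 2.10 feed x -130.0 y 142.4 z 200.3 | F across 0.4 lane -0.2 z -0.7 w 0.00
[ 0.74 -0.07 -0.87  1.94 -0.05  1.24 -0.05]
turn [-0.     0.001 -0.002] cm [0.17 0.   9.33]
```

Request:
send_rows:
  plan:
    - [[0,0,0,0.15,0,5,-1],[0,0,0,0.15,0,9.3,-1],[0,0,0,0.15,0,9.3,-1],[0,0,0,-0.5,0,9.3,-1],[0,0,0,-1.04,0,9.3,-1],[0,0,0,-1.7,-0.25,9.3,-1],[0,0,0,-2.3,-0.4,9.3,-1],[0,0,0,-3.0,-0.45,9.3,-1],[0,0,0,-3.65,-0.43,9.3,-1],[0,0,0,-4.3,-0.3,9.3,-1],[0,0,0,-4.93,-0.06,9.3,-1],[0,0,0,-5.5,0.3,9.3,-1],[0,0,0,-6.05,0.7,9.3,-1],[0,0,0,-6.5,1.2,9.3,-1],[0,0,0,-6.9,1.7,9.3,-1],[0,0,0,-6.9,1.7,9.3,-1]]

```text
t: 4.1
tcp_pos: [473.4, -15.5, 107.3]
orientation: [2.151, 2.289, 0.001]
wrist_force: [0.1, -0.6, 0.5]
width: -0.002
finger_force: 0.1
```

Run:
```python
from h import *
t=imaging.camera("top"); s=imaging.camera("side");st()
i=np.hstack([cv2.resize(t[130:230,290:390],None,fx=4,fy=4),cv2.resize(s[155:255,250:350],None,fx=4,fy=4)]); cv2.imwrite("pics/k1.png",i)
```

```text
t 4.20 feed x -112.2 y 74.2 z 107.5 | F across -0.0 lane 0.2 z -0.4 w 0.00
```

View pics/k1.png

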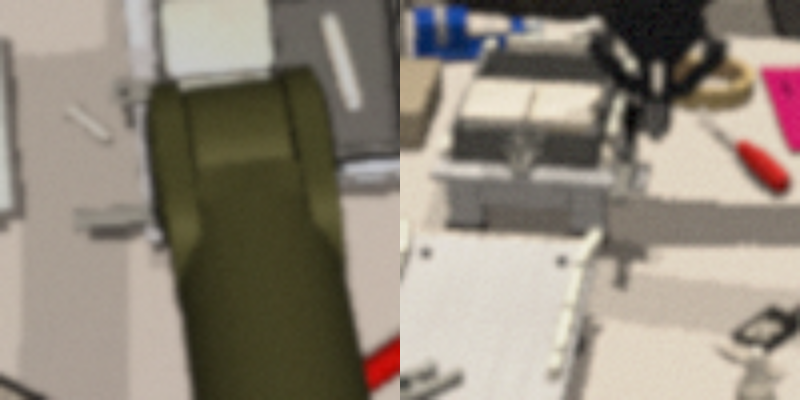

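The crop shows the keeper's inner arm pointing along the lane at about (110,215), beside it. The lane is nearly clear. I push the last few millimetres to the stop.

Request:
send_rows:
  plan:
    - [[0,0,0,-0.1,0.2,0,-1],[0,0,0,-0.1,0.3,0,-1],[0,0,0,-0.1,0.4,0,-1],[0,0,0,-0.1,0.4,0,-1]]

```text
t: 4.7
tcp_pos: [476.9, -15.7, 107.3]
orientation: [2.15, 2.29, -0.0]
wrist_force: [-1.8, -0.4, 0.8]
width: -0.0
finger_force: 0.6
```

Request:
send_rows:
  plan:
    - [[0,0,0,0,0.1,0,-1],[0,0,0,0,0.2,0,-1],[0,0,0,0,0.2,0,-1]]

```text
t: 5.08
tcp_pos: [478.6, -15.7, 107.3]
orientation: [-2.15, -2.29, 0.001]
wrist_force: [-1.0, -1.5, 2.2]
width: 0.001
finger_force: 1.3
```

Request:
send_rows:
  plan:
    - [[0,0,0,0,0.1,0,-1],[0,0,0,0,0.2,0,-1],[0,0,0,0,0.2,0,-1]]

```text
t: 5.45
tcp_pos: [478.8, -15.7, 107.0]
orientation: [-2.149, -2.288, 0.006]
wrist_force: [-8.0, -1.9, 6.9]
width: -0.001
finger_force: 4.4
```

The stop is reached: 8 N and the finger has stalled. I back off and lift.

Request:
send_rows:
  plan:
    - [[0,0,0,0.2,-1,0,-1],[0,0,0,0.5,-2.5,0,-1],[0,0,0,0.5,-2.5,-4,-1],[0,0,0,0.5,-2.5,-8,-1],[0,0,0,0.5,-2.5,-8,-1]]

```text
t: 6.08
tcp_pos: [458.1, -11.6, 190.4]
orientation: [2.145, 2.285, 0.006]
wrist_force: [-0.3, -0.9, 0.2]
width: 0.001
finger_force: 0.0
```

Run:
```python
from h import *
st(); cmd(w(0.7,-82,185)); cmd(w(0.7,-82,107))
```

```text
t 6.08 feed x -127.2 y 78.5 z 190.4 | F across -0.3 lane -0.9 z 0.2 w 0.00
turn [0.008 0.003 0.   ] cm [-16.05  12.78   0.69]
turn [0.008 0.003 0.   ] cm [-16.03  12.72   8.49]
```

Request:
send_rows:
  plan:
    - [[0.008,0.003,0,-6,4,0.5,-1],[0.008,0.003,0,-11,9,0.6,-1],[0.008,0.003,0,-16,12.7,0.7,-1],[0.008,0.003,0,-16,12.7,0.7,-1],[0.008,0.003,0,-16,12.7,5,-1],[0.008,0.003,0,-16,12.7,7.9,-1],[0.008,0.003,0,-16,12.7,7.9,-1]]

```text
t: 6.95
tcp_pos: [590.5, -162.2, 105.9]
orientation: [-2.141, -2.283, 0.008]
wrist_force: [-0.7, -0.0, 0.1]
width: 0.002
finger_force: 0.0
```

Run:
```python
from h import *
t=imaging.camera("top"); s=imaging.camera("side");st()
i=np.hstack([cv2.resize(t[110:210,310:430],None,fx=3.3,fy=4),cv2.resize(s[140:240,240:340],None,fx=4,fy=4)]); cv2.imwrite("pics/k2.png",i)
```

```text
t 7.05 feed x -2.6 y -80.8 z 109.0 | F across 0.1 lane 0.5 z 0.9 w -0.00
```

View pics/k2.png

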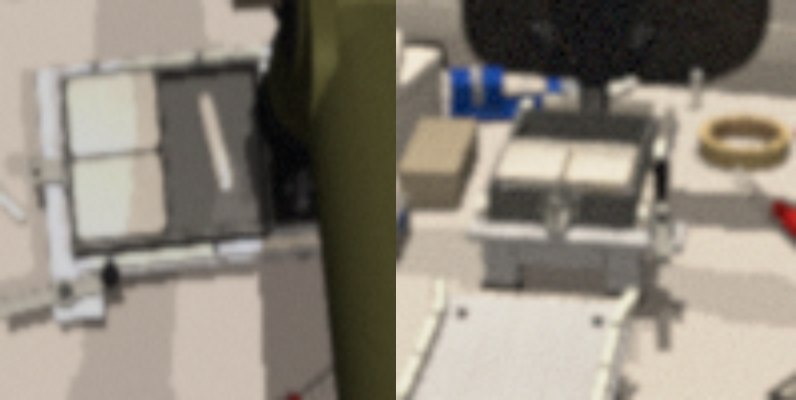

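The keeper is clear: its post is at (110,272) in the left crop, beside the lane, and the arm lies along it. The fingertips hover over the step, so I lower them slowly.

Request:
send_rows:
  plan:
    - [[0,0,0,0,0.3,0.2,-1],[0,0,0,0,0.3,0.4,-1],[0,0,0,0,0.3,0.5,-1],[0,0,0,0,0.3,0.5,-1]]

```text
t: 7.55
tcp_pos: [595.2, -163.4, 103.3]
orientation: [-2.145, -2.285, 0.006]
wrist_force: [-0.6, -0.7, 0.5]
width: -0.0
finger_force: 0.0
```

Request:
send_rows:
  plan:
    - [[0,0,0,0,0,0.1,-1],[0,0,0,0,0,0.2,-1],[0,0,0,0,0,0.2,-1]]

```text
t: 7.92
tcp_pos: [595.4, -163.4, 102.2]
orientation: [-2.145, -2.285, 0.006]
wrist_force: [-2.5, -0.0, 4.8]
width: 0.004
finger_force: 2.6
```

Request:
send_rows:
  plan:
    - [[0,0,0,0.3,0,0,-1],[0,0,0,0.6,0,0,-1],[0,0,0,0.9,0,0,-1],[0,0,0,1.2,0,0,-1],[0,0,0,1.2,0,0,-1]]

```text
t: 8.55
tcp_pos: [595.2, -154.4, 102.2]
orientation: [-2.15, -2.286, 0.009]
wrist_force: [0.7, -6.1, 4.1]
width: 0.002
finger_force: 4.8
```

Run:
```python
from h import *
st()
```

```text
t 8.55 feed x 0.6 y -72.6 z 102.2 | F across 0.4 lane -6.2 z 4.1 w 0.00
```

Request:
send_rows:
  plan:
    - [[0,0,0,0.2,0,0.02,-1],[0,0,0,0.5,0,0.02,-1],[0,0,0,0.8,0,0.02,-1],[0,0,0,1.1,0,0.02,-1],[0,0,0,1.4,0,0.02,-1],[0,0,0,1.7,0,0.02,-1],[0,0,0,2.0,0,0.02,-1]]

```text
t: 9.43
tcp_pos: [594.1, -135.4, 102.2]
orientation: [-2.152, -2.286, 0.009]
wrist_force: [0.1, -6.7, 5.1]
width: -0.001
finger_force: 5.4
```

Run:
```python
from h import *
st(); cmd(w(0,0,102))
```

```text
t 9.43 feed x 0.7 y -53.6 z 102.2 | F across -0.3 lane -6.7 z 5.1 w -0.00
turn [-0.006  0.002 -0.003] cm [ 5.36 -0.09  0.01]
```

Request:
send_rows:
  plan:
    - [[0,0,0,0.3,0,0.02,-1],[0,0,0,0.6,0,0.03,-1],[0,0,0,0.9,0,0.04,-1],[0,0,0,1.2,0,0.05,-1],[0,0,0,1.5,0,0.06,-1],[0,0,0,1.8,0,0.07,-1],[0,0,0,2.1,0,0.07,-1],[0,0,0,2.4,0,0.07,-1],[0,0,0,2.7,0,0.07,-1],[0,0,0,3.0,0,0.07,-1],[0,0,0,3.3,0,0.07,-1],[0,0,0,3.6,0,0.07,-1],[0,0,0,3.9,0,0.07,-1]]

```text
t: 11.05
tcp_pos: [592.2, -97.2, 102.2]
orientation: [-2.154, -2.286, 0.009]
wrist_force: [-0.1, -8.7, 7.6]
width: 0.003
finger_force: 6.4
```

Run:
```python
from h import *
st()
```

```text
t 11.05 feed x 1.3 y -15.3 z 102.2 | F across -0.7 lane -8.6 z 7.6 w 0.00
```

Request:
send_rows:
  plan:
    - [[0,0,0,0.3,-0.03,0.02,-1],[0,0,0,0.6,-0.05,0.03,-1],[0,0,0,0.9,-0.07,0.03,-1],[0,0,0,1.2,-0.07,0.03,-1],[0,0,0,1.5,-0.07,0.03,-1],[0,0,0,1.8,-0.07,0.03,-1],[0,0,0,2.1,-0.07,0.03,-1],[0,0,0,2.4,-0.07,0.03,-1],[0,0,0,2.7,-0.07,0.03,-1],[0,0,0,3.0,-0.07,0.03,-1]]

```text
t: 12.3
tcp_pos: [590.0, -67.6, 102.2]
orientation: [-2.154, -2.286, 0.009]
wrist_force: [0.8, -9.3, 9.1]
width: 0.0
finger_force: 6.6
```

Run:
```python
from h import *
st()
```

```text
t 12.30 feed x 0.9 y 14.4 z 102.2 | F across 0.2 lane -9.4 z 9.1 w 0.00
```

Request:
send_rows:
  plan:
    - [[0,0,0,0.3,0,0.01,-1],[0,0,0,0.6,0,0.01,-1],[0,0,0,0.9,0,0.01,-1],[0,0,0,1.2,0,0.01,-1],[0,0,0,1.5,0,0.01,-1],[0,0,0,1.8,0,0.01,-1],[0,0,0,2.1,0,0.01,-1],[0,0,0,2.3,0,0.01,-1]]

```text
t: 13.3
tcp_pos: [588.6, -44.6, 102.2]
orientation: [-2.154, -2.286, 0.009]
wrist_force: [0.7, -10.5, 9.5]
width: 0.0
finger_force: 6.8
```

Run:
```python
from h import *
st()
```

```text
t 13.30 feed x 1.0 y 37.5 z 102.2 | F across 0.1 lane -10.5 z 9.5 w 0.00
```

Request:
send_rows:
  plan:
    - [[0,0,0,0.2,0,0,-1],[0,0,0,0.4,0,0,-1],[0,0,0,0.6,0,0,-1],[0,0,0,0.8,0,0,-1],[0,0,0,1.0,0,0,-1],[0,0,0,1.2,0,0,-1]]

```text
t: 14.05
tcp_pos: [587.9, -32.8, 102.2]
orientation: [-2.154, -2.286, 0.009]
wrist_force: [0.5, -8.9, 10.2]
width: -0.002
finger_force: 6.9
```

Request:
send_rows:
  plan:
    - [[0,0,0,0.2,0,0,-1],[0,0,0,0.4,0,0,-1],[0,0,0,0.6,0,0,-1],[0,0,0,0.8,0,0,-1],[0,0,0,1.0,0,0,-1],[0,0,0,1.2,0,0,-1]]

```text
t: 14.8
tcp_pos: [587.1, -20.7, 102.2]
orientation: [-2.154, -2.286, 0.009]
wrist_force: [0.4, -10.4, 9.3]
width: 0.001
finger_force: 6.9
```

Run:
```python
from h import *
t=imaging.camera("top"); s=imaging.camera("side");st()
i=np.hstack([cv2.resize(t[110:210,270:390],None,fx=3.3,fy=4),cv2.resize(s[150:250,240:340],None,fx=4,fy=4)]); cv2.imwrite("pics/k3.png",i)
```

```text
t 14.90 feed x 1.0 y 61.9 z 102.2 | F across 0.8 lane -9.9 z 9.8 w 0.00
```

View pics/k3.png

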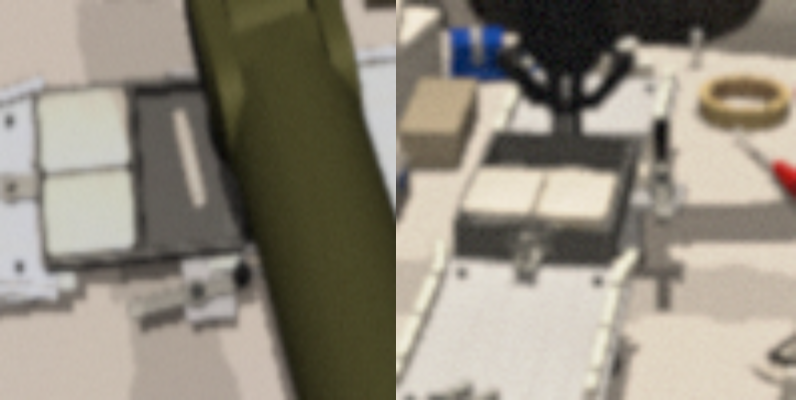

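The nose now overlaps the dock plate, between the flared strips, and the tray is level (z unchanged). I go a little farther, then ease off the press: back away from the wall, rise slightly, and from then on push only on the wall.

Request:
send_rows:
  plan:
    - [[0,0,0,0.2,0,0,-1],[0,0,0,0.4,0,0,-1],[0,0,0,0.6,0,0,-1],[0,0,0,0.6,0,-0.05,-1],[0,0,0,0.5,0,-0.1,-1],[0,0,0,0.3,0,-0.12,-1],[0,0,0,0,0,-0.14,-1],[0,0,0,0,0,-0.2,-1],[0,0,0,0,0,-0.4,-1],[0,0,0,0,0,-0.5,-1],[0,0,0,0,0,-0.5,-1]]

```text
t: 16.27
tcp_pos: [584.9, -15.7, 105.1]
orientation: [-2.145, -2.284, 0.007]
wrist_force: [0.8, 0.4, 0.1]
width: 0.0
finger_force: 0.0
```

Run:
```python
from h import *
st();cmd(w(0,100,104))
```

```text
t 16.27 feed x -1.0 y 66.5 z 105.1 | F across 0.8 lane 0.4 z 0.1 w 0.00
turn [-0.009 -0.003  0.   ] cm [3.35 0.1  0.12]
```

Request:
send_rows:
  plan:
    - [[-0.009,-0.003,0,0.2,0.05,0,-1],[-0.009,-0.003,0,0.5,0.1,0,-1],[-0.009,-0.003,0,0.8,0.1,0,-1],[-0.009,-0.003,0,1.1,0.1,0,-1],[-0.009,-0.003,0,1.4,0.1,0,-1],[-0.009,-0.003,0,1.7,0.1,0,-1],[-0.009,-0.003,0,2.0,0.1,0,-1],[-0.009,-0.003,0,2.4,0.1,0,-1],[-0.009,-0.003,0,2.8,0.1,0,-1],[-0.009,-0.003,0,3.2,0.1,0,-1],[-0.009,-0.003,0,3.6,0.1,0,-1],[-0.009,-0.003,0,4.0,0.1,0,-1],[-0.009,-0.003,0,4.4,0.1,0,-1],[-0.009,-0.003,0,4.8,0.1,0,-1]]

```text
t: 18.02
tcp_pos: [583.1, 32.5, 105.5]
orientation: [2.15, 2.29, 0.001]
wrist_force: [-0.9, -2.8, -3.3]
width: -0.003
finger_force: 1.8
```

Run:
```python
from h import *
st();cmd(w(0,200,104))
```

```text
t 18.02 feed x 0.4 y 114.7 z 105.5 | F across -1.0 lane -2.7 z -3.3 w -0.00
turn [0.001 0.    0.   ] cm [ 8.53 -0.04  0.15]
```

Request:
send_rows:
  plan:
    - [[0,0,0,0.2,0,0.05,-1],[0,0,0,0.5,0,0.1,-1],[0,0,0,0.8,0,0.1,-1],[0,0,0,1.2,0,0.1,-1],[0,0,0,1.6,0,0.1,-1],[0,0,0,2.0,0,0.1,-1],[0,0,0,2.4,0,0.1,-1],[0,0,0,2.8,0,0.1,-1],[0,0,0,3.2,0,0.1,-1],[0,0,0,3.6,0,0.1,-1],[0,0,0,4.0,0,0.1,-1],[0,0,0,4.4,0,0.1,-1],[0,0,0,4.8,0,0.1,-1]]

```text
t: 19.65
tcp_pos: [581.1, 78.7, 105.5]
orientation: [2.15, 2.287, 0.0]
wrist_force: [0.8, -6.5, 2.0]
width: -0.001
finger_force: 3.2
```

Run:
```python
from h import *
t=imaging.camera("top"); s=imaging.camera("side");st();cmd(w(0,200,104))
i=np.hstack([cv2.resize(t[110:210,170:330],None,fx=2.5,fy=4),cv2.resize(s[180:280,225:325],None,fx=4,fy=4)]); cv2.imwrite("pics/k4.png",i)
```

```text
t 19.75 feed x 1.2 y 162.1 z 105.5 | F across 0.5 lane -4.0 z 2.9 w -0.00
turn [ 0.003  0.001 -0.   ] cm [ 3.79 -0.12  0.14]
```

View pics/k4.png

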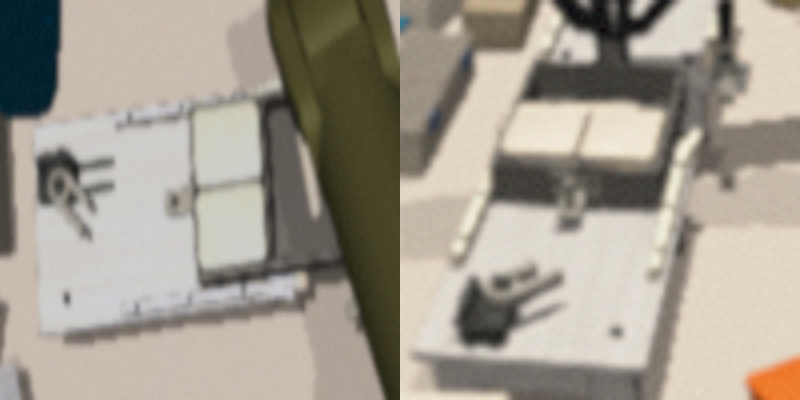

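The tray is straight on the dock, and the pin at about (178,200) is heading for the fork mouth. Wall friction now presses down 3 N, so I raise the fingers half a millimetre and carry on.

Request:
send_rows:
  plan:
    - [[0,0,0,0.1,0,-0.04,-1],[0,0,0,0.4,0,-0.04,-1],[0,0,0,0.8,0,-0.04,-1],[0,0,0,1.2,0,-0.04,-1],[0,0,0,1.6,0,-0.04,-1],[0,0,0,2.0,0,-0.04,-1],[0,0,0,2.4,0,-0.04,-1],[0,0,0,2.8,0,-0.04,-1],[0,0,0,3.2,0,-0.04,-1],[0,0,0,3.6,0,-0.04,-1],[0,0,0,4.0,0,-0.04,-1]]

```text
t: 21.12
tcp_pos: [578.1, 118.6, 105.5]
orientation: [2.15, 2.287, -0.001]
wrist_force: [-0.2, -6.4, 2.0]
width: -0.001
finger_force: 3.5
```

Run:
```python
from h import *
st();cmd(w(0,200,104))
```

```text
t 21.12 feed x 0.7 y 200.9 z 105.5 | F across -0.6 lane -6.4 z 2.0 w -0.00
turn [ 0.001  0.002 -0.001] cm [-0.09 -0.07  0.15]
```

Request:
send_rows:
  plan:
    - [[0,0,0,0.3,0,-0.02,-1],[0,0,0,0.6,0,-0.03,-1],[0,0,0,0.9,0,-0.03,-1],[0,0,0,1.2,0,-0.03,-1],[0,0,0,1.5,0,-0.03,-1],[0,0,0,1.8,0,-0.03,-1],[0,0,0,2.1,0,-0.03,-1],[0,0,0,2.4,0,-0.03,-1],[0,0,0,2.7,0,-0.03,-1]]

```text
t: 22.25
tcp_pos: [575.8, 145.1, 105.5]
orientation: [2.151, 2.287, -0.004]
wrist_force: [-1.7, -6.9, 3.4]
width: 0.0
finger_force: 3.8
```

Request:
send_rows:
  plan:
    - [[0,0,0,0.2,0,0,-1],[0,0,0,0.4,0,0,-1],[0,0,0,0.6,0,0,-1],[0,0,0,0.8,0,0,-1],[0,0,0,1.0,0,0,-1]]

```text
t: 22.88
tcp_pos: [575.0, 154.6, 105.5]
orientation: [2.151, 2.287, -0.005]
wrist_force: [-1.1, -8.3, 3.4]
width: -0.001
finger_force: 4.2
```

Run:
```python
from h import *
st()
t=imaging.camera("top"); s=imaging.camera("side")
i=np.hstack([cv2.resize(t[120:200,170:270],None,fx=4,fy=4),cv2.resize(s[200:280,225:325],None,fx=4,fy=4)]); cv2.imwrite("pics/k5.png",i)
```

```text
t 22.88 feed x -0.0 y 237.0 z 105.5 | F across -1.7 lane -8.2 z 3.4 w -0.00
```

View pics/k5.png

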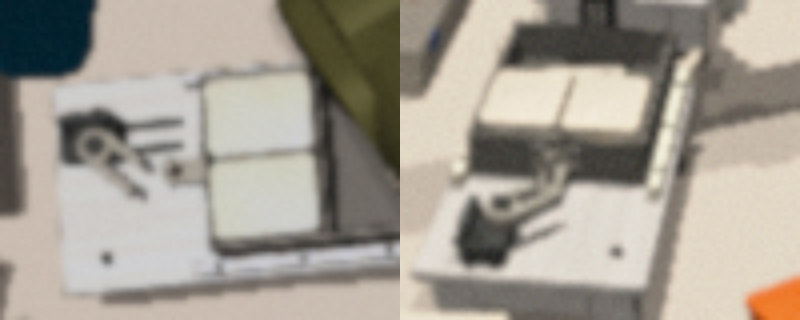

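Pin at (178,170) in the left crop is about 20 mm short of the open fork's mouth at (145,180). I push on gently, watching the force.

Request:
send_rows:
  plan:
    - [[0,0,0,0.2,0,-0.02,-1],[0,0,0,0.4,0,-0.03,-1],[0,0,0,0.6,0,-0.03,-1],[0,0,0,0.8,0,-0.03,-1],[0,0,0,1.0,0,-0.03,-1]]

```text
t: 23.6
tcp_pos: [574.3, 165.4, 105.5]
orientation: [2.151, 2.288, -0.004]
wrist_force: [-2.2, -6.8, 0.6]
width: 0.001
finger_force: 3.3
```

Request:
send_rows:
  plan:
    - [[0,0,0,0.2,0,0,-1],[0,0,0,0.4,0,0,-1],[0,0,0,0.6,0,0,-1],[0,0,0,0.8,0,0,-1]]

```text
t: 24.1
tcp_pos: [573.7, 173.3, 105.5]
orientation: [2.151, 2.288, -0.004]
wrist_force: [-1.5, -6.5, 2.7]
width: 0.004
finger_force: 3.5
```

Request:
send_rows:
  plan:
    - [[0,0,0,0.2,0,0,-1],[0,0,0,0.4,0,0,-1],[0,0,0,0.6,0,0,-1]]

```text
t: 24.48
tcp_pos: [573.3, 179.2, 105.5]
orientation: [2.151, 2.288, -0.004]
wrist_force: [-2.7, -7.4, 2.1]
width: 0.002
finger_force: 3.6
```

Request:
send_rows:
  plan:
    - [[0,0,0,0.2,0,0,-1],[0,0,0,0.4,0,0,-1],[0,0,0,0.6,0,0,-1]]

```text
t: 24.85
tcp_pos: [572.9, 185.0, 105.5]
orientation: [2.151, 2.288, -0.005]
wrist_force: [-2.0, -7.0, 2.6]
width: -0.001
finger_force: 3.7
```

Request:
send_rows:
  plan:
    - [[0,0,0,0.15,0,0,-1],[0,0,0,0.3,0,0,-1],[0,0,0,0.45,0,0,-1]]

```text
t: 25.22
tcp_pos: [572.7, 188.5, 105.5]
orientation: [2.15, 2.287, -0.007]
wrist_force: [-2.6, -10.2, 4.0]
width: -0.002
finger_force: 5.4
```

Request:
send_rows:
  plan:
    - [[0,0,0,0.15,0,0,-1],[0,0,0,0.3,0,0,-1],[0,0,0,0.45,0,0,-1]]

```text
t: 25.6
tcp_pos: [572.6, 189.8, 105.5]
orientation: [2.151, 2.283, -0.014]
wrist_force: [-3.2, -15.4, 6.9]
width: 0.002
finger_force: 7.6
```

Run:
```python
from h import *
t=imaging.camera("top"); s=imaging.camera("side"); st()
cv2.imwrite("pics/k6t.png",t); cv2.imwrite("pics/k6s.png",s)
# pin/fork region change since before the slide
o=cv2.imread("pics/top0.png")
g=cv2.cvtColor(t,6)[145:178,183:222]; 
print("\n".join(" ".join("%3d"%v for v in r[::1]) for r in g[::2,::1]))
```

```text
t 25.70 feed x -0.3 y 272.7 z 105.5 | F across -4.1 lane -13.7 z 7.0 w -0.00
183 201 207 207 207 206 205 205 204 203 200 199 197 199 202 203 203 202 201 203 203 205 203 201 186 163 187 202 203 204 205 204 204 206 206 205 205 205 206
183 195 194 189 180 174 171 171 170 152 124 111 118 141 155 181 195 202 206 205 205 207 206 206 196 170 187 201 204 203 203 205 203 206 205 204 206 207 206
166 142 110  91  81  76  73  74  74  71  62  57  54  55  57  79 114 159 186 196 197 196 195 189 178 156 170 194 204 206 206 205 206 205 205 207 206 206 205
177 139  76  44  38  40  50  50  62  69  76  68  63  52  46  42  37  45  80 101 109 114 115 112 114 127 161 195 206 206 206 207 206 206 206 205 207 206 206
189 160  92  50  43  50  74 102 119 126 121 123 134 125 105  74  45  41  94 154 177 188 194 194 186 160 162 192 203 206 206 206 205 207 206 206 205 206 204
187 160 101  59  58  72 100 117 100  78  69  78 108 146 159 151 126  98 111 168 192 196 194 187 175 149 157 193 204 206 204 205 206 204 207 204 207 206 205
184 158 103  69  64  76 112 127 110  86  70  76 107 134 134 133 144 150 148 136 114  98
[... 928 characters left out ...]
 157 140 140 173 195 192 161 162 196 204 206 205 206 205 206 204 206 207 206
192 193 198 202 204 205 203 203 202 205 204 202 202 202 203 204 204 203 204 204 204 201 200 203 205 197 172 160 195 206 205 204 206 205 206 207 205 205 206
192 192 198 202 204 203 204 204 206 204 203 205 205 205 205 205 205 204 206 204 205 204 205 204 203 199 182 163 193 202 203 204 205 205 205 204 205 206 206
189 186 193 203 207 204 205 203 205 203 205 205 203 204 203 204 203 203 205 203 203 202 205 204 205 205 191 162 192 206 206 208 203 206 204 205 204 206 206
187 180 186 198 204 204 202 206 201 202 204 203 204 204 205 203 203 201 204 203 204 207 204 205 206 205 192 158 177 199 204 206 206 206 206 204 207 206 209
```

Request:
send_rows:
  plan:
    - [[0,0,0,0.1,0,-0.05,-1],[0,0,0,0.2,0,-0.06,-1],[0,0,0,0.2,0,-0.06,-1]]

```text
t: 26.08
tcp_pos: [572.3, 193.8, 105.6]
orientation: [2.151, 2.286, -0.009]
wrist_force: [-1.9, -10.0, 0.7]
width: -0.002
finger_force: 5.2
```

Request:
send_rows:
  plan:
    - [[0,0,0,0.1,0,0,-1],[0,0,0,0.2,0,0,-1],[0,0,0,0.2,0,0,-1]]

```text
t: 26.45
tcp_pos: [572.2, 195.6, 105.6]
orientation: [2.151, 2.285, -0.01]
wrist_force: [-1.5, -10.1, 1.8]
width: 0.001
finger_force: 5.4
```

Request:
send_rows:
  plan:
    - [[0,0,0,0.15,0,-0.02,-1],[0,0,0,0.3,0,-0.02,-1],[0,0,0,0.45,0,-0.02,-1],[0,0,0,0.6,0,-0.02,-1]]

```text
t: 26.95
tcp_pos: [571.8, 201.4, 105.6]
orientation: [2.151, 2.285, -0.01]
wrist_force: [-1.6, -11.1, 0.9]
width: -0.0
finger_force: 5.6
```

Request:
send_rows:
  plan:
    - [[0,0,0,0.15,0,-0.02,-1],[0,0,0,0.3,0,-0.02,-1],[0,0,0,0.4,0,-0.02,-1]]

```text
t: 27.32
tcp_pos: [571.5, 206.1, 105.6]
orientation: [2.151, 2.286, -0.009]
wrist_force: [-0.1, -9.0, -1.4]
width: 0.001
finger_force: 4.8
```

Request:
send_rows:
  plan:
    - [[0,0,0,0.1,0,-0.02,-1],[0,0,0,0.2,0,-0.02,-1],[0,0,0,0.3,0,-0.02,-1]]

```text
t: 27.7
tcp_pos: [571.2, 209.6, 105.6]
orientation: [2.151, 2.287, -0.008]
wrist_force: [-0.6, -7.7, -2.5]
width: -0.0
finger_force: 4.3
```

Request:
send_rows:
  plan:
    - [[0,0,0,0.1,0,0.03,-1],[0,0,0,0.2,0,0.05,-1],[0,0,0,0.2,0,0.05,-1]]

```text
t: 28.08
tcp_pos: [571.2, 210.0, 105.5]
orientation: [2.151, 2.285, -0.011]
wrist_force: [-2.4, -12.2, 1.4]
width: 0.001
finger_force: 5.9
```

Request:
send_rows:
  plan:
    - [[0,0,0,0.1,0,0,-1],[0,0,0,0.2,0,0,-1],[0,0,0,0.2,0,0,-1]]

```text
t: 28.45
tcp_pos: [571.1, 210.5, 105.6]
orientation: [2.151, 2.283, -0.014]
wrist_force: [-3.0, -14.0, 3.9]
width: 0.003
finger_force: 7.3
```

Request:
send_rows:
  plan:
    - [[0,0,0,0.1,0,-0.03,-1],[0,0,0,0.2,0,-0.05,-1],[0,0,0,0.2,0,-0.05,-1]]

```text
t: 28.82
tcp_pos: [570.8, 212.3, 105.6]
orientation: [2.152, 2.283, -0.015]
wrist_force: [-2.4, -14.4, 1.9]
width: 0.002
finger_force: 7.2
```

Run:
```python
from h import *
t=imaging.camera("top"); s=imaging.camera("side"); st()
i=np.hstack([cv2.resize(t[140:180,178:228],None,fx=8,fy=8,interpolation=2),cv2.resize(s[225:265,235:285],None,fx=8,fy=8,interpolation=2)]); cv2.imwrite("pics/k7.png",i)
```

```text
t 28.93 feed x -0.7 y 295.0 z 105.6 | F across -3.3 lane -14.5 z 1.6 w -0.00
```

View pics/k7.png

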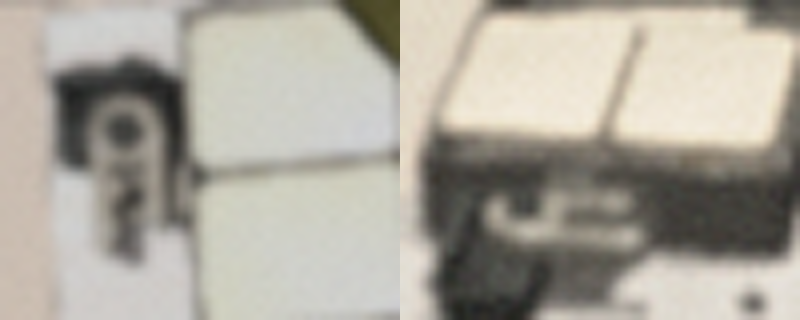

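The fork now lies straight across the lane, with its prongs pointing down the crop from (125,125) to (125,255) and the pin between them. I press a little more to confirm the hard stop.

Request:
send_rows:
  plan:
    - [[0,0,0,0.1,0,-0.02,-1],[0,0,0,0.2,0,-0.03,-1],[0,0,0,0.2,0,-0.03,-1]]

```text
t: 29.3
tcp_pos: [570.7, 212.8, 105.6]
orientation: [2.152, 2.281, -0.019]
wrist_force: [-3.8, -16.8, 2.5]
width: 0.001
finger_force: 8.4
```

Request:
send_rows:
  plan:
    - [[0,0,0,0.1,0,0,-1],[0,0,0,0.2,0,0,-1],[0,0,0,0.2,0,0,-1]]

```text
t: 29.68
tcp_pos: [570.7, 212.8, 105.6]
orientation: [2.152, 2.279, -0.023]
wrist_force: [-3.6, -20.4, 3.8]
width: -0.004
finger_force: 10.2
```

It is a hard stop: the finger does not move while the force rises to 20 N, and total pin travel is about 26 mm. The fork has turned about 0.9 rad since it was open. I let go.

Request:
send_rows:
  plan:
    - [[0,0,0,-0.4,0,0,-1],[0,0,0,-0.9,0,0,-1],[0,0,0,-1.4,0,-0.2,-1],[0,0,0,-1.5,0,-1.5,-1],[0,0,0,-1.5,0,-5,-1],[0,0,0,-1.5,0,-10,-1],[0,0,0,-6,-2,-14,-1],[0,0,0,-11,-4,-14,-1],[0,0,0,-11,-4,-14,-1]]

```text
t: 30.8
tcp_pos: [538.5, 106.4, 248.6]
orientation: [2.155, 2.28, 0.001]
wrist_force: [0.2, 0.1, 0.2]
width: -0.001
finger_force: 0.0
```

Run:
```python
from h import *
st(); t=imaging.camera("top"); cv2.imwrite("pics/k8t.png",t)
from scipy import ndimage
# fork / tray unchanged vs the pressed picture: compare in k7-like crop; closed fork axis
g=cv2.cvtColor(t,6); o=cv2.cvtColor(cv2.imread("pics/k6t.png"),6)
k7=cv2.cvtColor(cv2.imread("pics/k7.png"),6)[:,:400]
n=cv2.resize(g[140:180,178:228],None,fx=8,fy=8,interpolation=2)
print("shift px/8",cv2.phaseCorrelate(np.float32(k7[50:280,40:240]),np.float32(n[50:280,40:240])))
```

```text
t 30.80 feed x -39.5 y 191.3 z 248.6 | F across 0.3 lane 0.1 z 0.2 w -0.00
shift px/8 ((-0.019526960499050006, 0.03360131828665658), 0.7076964416503906)
```

The tray and fork have not moved since I let go, and the arm is clear.

```bash
python3 -c "
from bench import bot
print(bot.sign_off())"
```

```text
the job is handed in; nothing more can be done
None
```

The job is handed in at about 31 s of the 72 s limit: keeper swung to its stop, tray slid across level and pushed home with about 20 N at most, fork closed against its hard stop round the pin, and the arm clear.

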